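Set the brass-edged straightedge on the two blue marks

TASK

Slide the steel straightedge across the plaster slab, keeping it down on the slab, until its brass edge runs across both blue marks at once, and leave it lying there, ready for a line to be scribed. Ignore the orange marks, and do not disturb the terracotta vase beside the slab.

Things in the scene. Friction and masses are not known exactly. Their poses are not given: they have to be found in the camera images.
- straightedge_grip (a point): Centre of the dark wooden grip (24 mm wide, 90 long, 44 tall) on a loose steel straightedge 40 wide, 320 long, 6 thick, 0.28 kg, flat on the slab. The point is 28 mm above its underside, over the blade's middle. Own x: across, towards the brass edge, a bright strip whose outer edge is 20 mm from the point and faces away from the robot at the start; y: along the blade; z: up. A plain wooden slat is not it.
- blue_a (a point): Centre of one of two blue round marks, 20 mm across, flat on the top of a fixed white plaster slab (380 x 500 mm, top 20 mm above the table). The blue marks are 200 mm apart, always beyond the straightedge as seen from the robot at the start. A like pair of orange marks, nearer or farther, belongs to another job.
- blue_b (a point): Centre of the other blue round mark, 20 mm in diameter, flat on the slab's top.
- vase_center (a point): Centre (half-way up, 65 mm above the table) of a loose terracotta vase, 130 mm tall and 84 mm across at its widest, standing upright on the table to the left of the slab.

How it is judged:
At the end, for the whole second after the job is handed in: The straightedge lies flat on the slab and stays there, with its brass edge within 12 mm of the centre of each blue mark, and both marks within the length of the blade (x of blue_a in the frame of straightedge_grip between 0.008 and 0.032 m and y of blue_a in the frame of straightedge_grip between -0.16 and 0.16 m and x of blue_b in the frame of straightedge_grip between 0.008 and 0.032 m and y of blue_b in the frame of straightedge_grip between -0.16 and 0.16 m and angle between straightedge_grip's own z axis and vertical below 0.1 rad and height (world z) of straightedge_grip between 0.04 and 0.056 m); the robot touches nothing.
It fails at once if the straightedge is lifted off the slab (more than 25 mm) (height (world z) of straightedge_grip above 0.073 m).
It fails at once if the vase is moved more than 30 mm or tipped (distance of vase_center from where it was at the start of the episode above 0.03 m or angle between vase_center's own z axis and vertical above 0.4 rad).
It also fails if it takes over 32 s, if anything falls off the work surface, if the arm or the gripper's body presses on something with over 40 N, if the wrist force passes 120 N, or if a joint passes its speed limit or range.

ROBOT

A 6-joint arm with a two-finger parallel gripper is mounted at the origin on the work surface. World frame = base frame: x ahead of the robot, y to its left, z up, the work surface at z = 0. Lengths are in m, angles in rad, forces in N, time in s.
With the tool pointing down it reaches from about 0.375 to 0.9 m from the base axis. Payload 3.1 kg.
Tool frame: the origin (TCP) lies at the very end of the fingers, on their centre line; the grasp point (between the pads) lies 19 mm behind it (manip.tcp_to_grasp is the distance from the TCP to the grasp point, in m); z points along the fingers, y is the line along which they close (so a half turn about z gives the same grasp; the last joint's range is limited). The gripper opens to 85 mm and grips with 20 to 120 N. Pads are 22 mm wide; open, the fingers measure 114 mm over their backs; the gripper's body (76 mm by 85 mm) begins 54 mm behind the grasp point. The pads swing forward as they close: fully open they stand 13 mm farther back than shut.
Start: joints at [1.169, 0.527, 1.433, -0, 1.181, -0.178], TCP at [0.138, 0.61, 0.231] pointing down, gripper open.
Joint ranges: [-3.08, 3.08], [-0.75, 2.2], [0.22, 2.44], [-1.43, 4.57], [0, 2.65], [-2.85, 2.85]. Speed limits (rad/s): [2.79, 2.79, 3.14, 3.14, 3.14, 3.14].

INTERFACE

Orientations are given as a unit quaternion [x, y, z, w].
In Python, from station import manip gives the robot as it stands. The module is installed in compiled form; this text tells all that it offers.
- The arm moves only by the tool step_arm, never from a script. Its argument "commands" is one flat list of numbers, 6 for each row, row after row: the shift along the tool's x, y, z in m, then the turn, a rotation vector about the tool's x, y, z in degrees. A call has exactly 10 rows; each row is the pose to reach, as a shift and turn from the pose commanded when the call began, along the tool's axes at that moment; what a row does not reach only later rows make up. A row lasts 1/10 s, in which the tool goes at most 50 mm and 8.59 degrees, less where a joint would pass 70% of its speed; a pose out of reach is approached as far as the arm can. A call with a gripper value outside its range is refused whole. "jaw" is the opening in per cent of the stroke, from 0 (shut) to 100 (fully open), set as the call begins (left out, the last holds). The fingers move at their own pace and stop on an object; "grip_force" is the grip in N (left out, the last holds). Time passes only in rows, so rows that repeat a pose let the fingers close, or fill a call up. It gives the time, the measured TCP pose, the force, the opening and the grip force at its end, in the units of the state.
- manip.sense(): the state, without advancing time (a new reading comes with each control period).
- manip.snapshot(name): name is "scene" or "top" or "wrist"; returns a dict with "pixels" (400x640x3 uint8, blue, green, red), "fx", "fy", "cx", "cy" (pixels), "k1" (the pictures are not rectified: a ray, as slopes to the right and down, at radius r is drawn at 1 + k1 r^2 times it, then the intrinsics apply), "R" (3x3) and "t" (3): a world point X has camera coordinates R X + t; the wrist camera has in their place "mount" (4x4, takes a point from camera to tool coordinates, whose origin is the TCP and whose axes are the flange's). Camera axes: x right, y down, z forward; pixel columns grow to the right and rows downward; lengths in m; the calibration is good to about 2 mm. A picture is of the moment at which its call begins: read the wrist's pose just before it. There is no depth.
- manip.sign_off(): hands the job in; it is judged then, once.
The state is a dict: "t": time; "q": joint angles; "qd": joint speeds; "tau": joint torques, N m; "tcp_pos": TCP position; "tool_rot": TCP orientation; "force": force on the tool from outside, world axes, zero at the start; "ft_torque": the same for the moment, N m; "finger_gap": opening from 0.0 (shut) to 1.0 (fully open); "gripper_force": force on a finger pad.
Only numpy, scipy, OpenCV 4.12 (cv2) and the standard library are available. Lean on these libraries where they do the work, as an engineer would, in place of code of your own. Each camera call takes 0.05 s, during which the arm holds its last target. There are 200 camera calls.

## Working session

There is one attempt and no reset: what is moved stays moved. The work goes in short steps, Python scripts to look and compute and a tool call to move; the robot and the scene stay as the last step left them, time stands still between calls to the robot, and variables do not carry over. Pictures are saved under pics/ and viewed, at most 10 in all, crops included, and the job is handed in when it is done.

Besides the shell and the picture viewer there is one more tool, called after "Request:" by a JSON object that holds its "name" and its "arguments". step_arm: Moves the arm, as the interface text tells. Its arguments: {"type":"object","properties":{"commands":{"type":"array","items":{"type":"number"}},"jaw":{"type":"number"},"grip_force":{"type":"number"}},"required":["commands"]}

```bash
mkdir -p pics
cat > h.py <<'E'
import numpy as np, cv2, pickle
from scipy.spatial.transform import Rotation as Rn
def snap(n,f):
    from station import manip
    s=manip.sense(); d=dict(manip.snapshot(n)); cv2.imwrite('pics/'+f+'.png',d['pixels'])
    if 'mount' in d:
        M=np.array(d['mount']); T=np.eye(4); T[:3,:3]=Rn.from_quat(s['tool_rot']).as_matrix(); T[:3,3]=s['tcp_pos']
        C=np.linalg.inv(T@M); d['R'],d['t']=C[:3,:3],C[:3,3]
    pickle.dump(d,open('pics/'+f+'.pkl','wb')); return d
def world(f,uv,z):
    d=pickle.load(open('pics/'+f+'.pkl','rb'))
    p=np.array([(uv[0]-d['cx'])/d['fx'],(uv[1]-d['cy'])/d['fy']]); q=p.copy()
    for _ in range(30): q=p/(1+d['k1']*(q@q))
    R=np.array(d['R']);t=np.array(d['t']).ravel()
    c=-R.T@t; r=R.T@np.array([q[0],q[1],1]); return c+r*(z-c[2])/r[2]
E
python3 - <<'E'
from h import *
snap('top','top1');snap('scene','sc1')
from station import manip
print(manip.sense())
E
```

```text
{'t': 0.1, 'q': array([ 1.16952379e+00,  5.28369856e-01,  1.43374521e+00,  3.72250956e-05,
        1.18139691e+00, -1.78532057e-01]), 'qd': array([-1.27896019e-03, -3.43460795e-04, -3.05968046e-03, -2.52677571e-04,
       -1.09732731e-03,  5.23908689e-05]), 'tau': array([ 2.03659811e-04, -4.43306172e+01, -1.78586161e+01, -2.28893350e-04,
        3.90535570e-03, -7.15609502e-06]), 'tcp_pos': array([0.13779752, 0.60898047, 0.23044274]), 'tool_rot': array([ 1.11147144e-01,  9.93803497e-01, -9.14694722e-04, -2.90821167e-04]), 'force': array([ 0.54028985,  1.01204495, -0.08344875]), 'ft_torque': array([ 0.02507027,  0.00641467, -0.02473128]), 'gripper_force': 0.0, 'finger_gap': 0.9994713589981439}
```

View pics/top1.png

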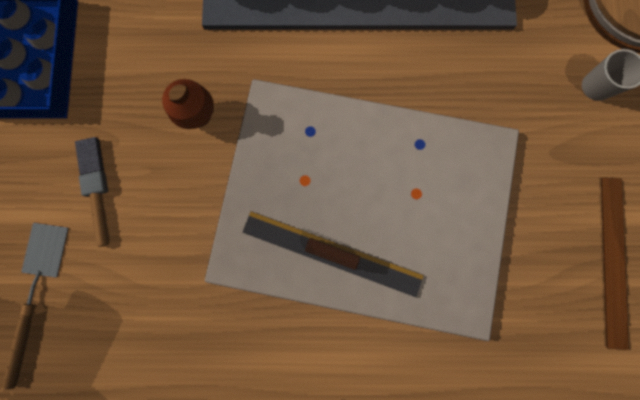

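View pics/sc1.png

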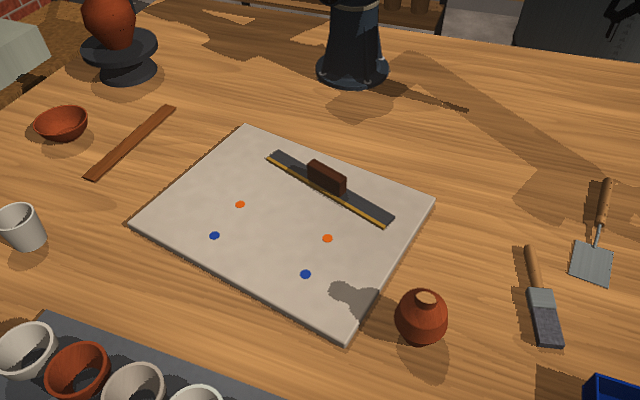

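The top view shows the blue marks at about (310,131) and (420,144). The brass edge runs from (251,212) to (424,276), the grip top is near (332,253), and the vase is near (188,104).

Run:
```python
from h import *
im=cv2.imread('pics/top1.png').astype(int);b,g,r=im[...,0],im[...,1],im[...,2]
m=((b-r>50)&(b-g>35)).astype(np.uint8);m[:,:150]=0
n,l,s,c=cv2.connectedComponentsWithStats(m);
P=[c[i] for i in range(1,n) if s[i,4]>20];print(P)
W=[world('top1',p,.02) for p in P];print('blue',W)
for n,p,z in [('brassL',(251,212),.026),('brassR',(424,276),.026),('backL',(243,231),.026),('backR',(418,297),.026),('grip',(332,253),.064),('vase',(188,104),.065)]: print(n,world('top1',p,z).round(4))
y0,x0=190,225
cv2.imwrite('pics/c1.png',cv2.resize(cv2.imread('pics/top1.png')[190:310,225:440],None,fx=3.7,fy=3.7,interpolation=cv2.INTER_CUBIC))
```

```text
[array([309.87301587, 131.        ]), array([419.5, 144. ])]
blue [array([0.70812626, 0.14077419, 0.02      ]), array([ 0.68383767, -0.05799158,  0.02      ])]
brassL [0.5591 0.2431 0.026 ]
brassR [ 0.4492 -0.0572  0.026 ]
backL [0.5258 0.2562 0.026 ]
backR [ 0.414  -0.0458  0.026 ]
grip [0.488  0.1013 0.064 ]
vase [0.7424 0.3497 0.065 ]
```

View pics/c1.png

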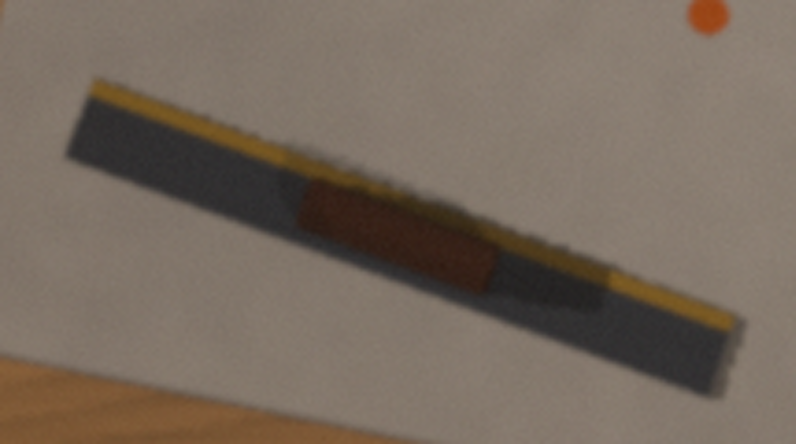

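Request:
{"name": "step_arm", "arguments": {"commands": [-0.034,-0.031,0.006,0,0,7.5,-0.068,-0.062,0.012,0,0,15,-0.102,-0.093,0.018,0,0,22.5,-0.136,-0.124,0.024,0,0,30,-0.17,-0.155,0.03,0,0,37.5,-0.204,-0.186,0.036,0,0,45,-0.238,-0.217,0.042,0,0,52.5,-0.272,-0.248,0.048,0,0,60,-0.306,-0.279,0.054,0,0,67.5,-0.34,-0.31,0.06,0,0,75], "jaw": 100}}

```text
t: 1.1
tcp_pos: [0.4018, 0.2304, 0.171]
tool_rot: [0.695, 0.719, -0.0, -0.0]
force: [0.6, 0.3, 0.3]
finger_gap: 1.002
gripper_force: 0.0
```

```bash
cat >> h.py <<'E'
def rel(x,y,z,yaw):
    "shift in tool axes and turn about tool z to a tool-down pose whose tool y has world yaw (deg)"
    from station import manip
    s=manip.sense(); R=Rn.from_quat(s['tool_rot']).as_matrix()
    cur=np.degrees(np.arctan2(R[1,1],R[0,1]))
    print('t',s['t'],'tcp',s['tcp_pos'].round(4),'yaw',cur.round(2),'tilt',R[:,2].round(4),'F',s['force'].round(1),'gap',round(s['finger_gap'],3))
    print('shift',(R.T@(np.array([x,y,z])-s['tcp_pos'])).round(4),'turn',round(-(yaw-cur),2))
E
python3 -c "
from h import *
rel(.487,.099,.12,-20.1)"
```

```text
t 1.1 tcp [0.4018 0.2304 0.171 ] yaw 1.93 tilt [-2.e-04  0.e+00 -1.e+00] F [0.6 0.3 0.3] gap 1.002
shift [-0.1342  0.0807  0.0509] turn 22.03
```

Request:
{"name": "step_arm", "arguments": {"commands": [-0.022,0.014,0.009,0,0,4,-0.045,0.027,0.017,0,0,7.5,-0.067,0.04,0.025,0,0,11,-0.09,0.054,0.034,0,0,15,-0.112,0.067,0.042,0,0,18.5,-0.134,0.081,0.051,0,0,22,-0.134,0.081,0.051,0,0,22,-0.134,0.081,0.051,0,0,22,-0.134,0.081,0.051,0,0,22,-0.134,0.081,0.051,0,0,22]}}

```text
t: 2.1
tcp_pos: [0.4866, 0.1022, 0.1206]
tool_rot: [0.818, 0.576, -0.0, -0.0]
force: [0.9, 0.4, -0.3]
finger_gap: 0.998
gripper_force: 0.0
```

```bash
python3 -c "
from h import *
rel(.487,.099,.035,-20.1)
snap('wrist','w1')"
```

```text
t 2.1 tcp [0.4866 0.1022 0.1206] yaw -19.67 tilt [-3.e-04  1.e-04 -1.e+00] F [ 0.9  0.4 -0.3] gap 0.998
shift [-0.0029  0.0015  0.0856] turn 0.43
```

View pics/w1.png

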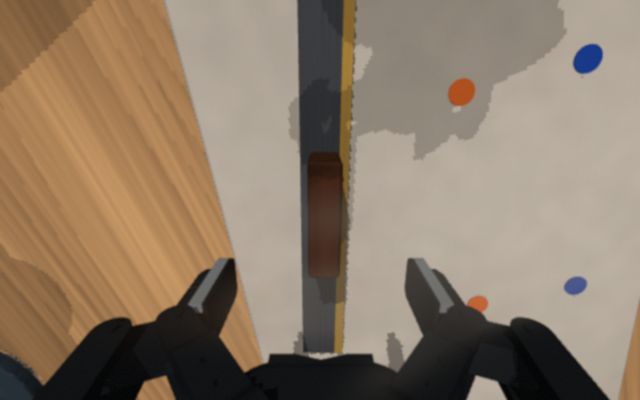

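The wrist view shows the grip centred between the fingers at columns 308–343 and rows 153–276. The blue marks are at (588,58) and (575,285).

```bash
python3 -c "
from h import *
for p,z in [((325,153),.07),((324,276),.07),((588,58),.02),((575,285),.02),((357,0),.026),((342,340),.026),((299,0),.026),((303,340),.026)]: print(p,world('w1',p,z).round(4))"
```

```text
(325, 153) [0.5067 0.1496 0.07  ]
(324, 276) [0.475  0.0618 0.07  ]
(588, 58) [0.7107 0.1419 0.02  ]
(575, 285) [ 0.6865 -0.0573  0.02  ]
(357, 0) [0.5604 0.2343 0.026 ]
(342, 340) [ 0.4583 -0.0411  0.026 ]
(299, 0) [0.5228 0.2477 0.026 ]
(303, 340) [ 0.4213 -0.028   0.026 ]
```

Request:
{"name": "step_arm", "arguments": {"commands": [0,0.002,0.012,0,0,0,-0.003,0.002,0.024,0,0,0,-0.003,0.002,0.036,0,0,0,-0.003,0.002,0.048,0,0,0,-0.003,0.002,0.06,0,0,0,-0.003,0.002,0.07,0,0,0,-0.003,0.002,0.08,0,0,0,-0.003,0.002,0.084,0,0,0,-0.003,0.002,0.084,0,0,0,-0.003,0.002,0.084,0,0,0]}}

```text
t: 3.15
tcp_pos: [0.4884, 0.0978, 0.0364]
tool_rot: [0.818, 0.575, 0.0, 0.0]
force: [-0.1, -1.0, 0.3]
finger_gap: 0.999
gripper_force: 0.0
```

Request:
{"name": "step_arm", "arguments": {"commands": [0,0,0,0,0,0,0,0,0,0,0,0,0,0,0,0,0,0,0,0,0,0,0,0,0,0,0,0,0,0,0,0,0,0,0,0,0,0,0,0,0,0,0,0,0,0,0,0,0,0,0,0,0,0,0,0,0,0,0,0], "jaw": 0, "grip_force": 40}}

```text
t: 4.15
tcp_pos: [0.4882, 0.0979, 0.0366]
tool_rot: [0.818, 0.575, 0.0, 0.0]
force: [-1.1, -0.8, 5.4]
finger_gap: 0.274
gripper_force: 40.6
```

```bash
python3 -c "
from h import *
rel(.6770,.0440,.0364,-6.9)"
```

```text
t 4.15 tcp [0.4882 0.0979 0.0366] yaw -19.77 tilt [ 3.e-04  0.e+00 -1.e+00] F [-1.1 -0.8  5.4] gap 0.274
shift [0.0132 0.1959 0.0003] turn -12.87
```

Request:
{"name": "step_arm", "arguments": {"commands": [0.001,0.007,0,0,0,-0.5,0.002,0.02,0,0,0,-1.3,0.003,0.035,0,0,0,-2.3,0.004,0.05,0,0,0,-3.3,0.005,0.065,0,0,0,-4.3,0.006,0.08,0,0,0,-5.3,0.007,0.095,0,0,0,-6.3,0.008,0.11,0,0,0,-7.3,0.009,0.125,0,0,0,-8.3,0.009,0.132,0,0,0,-9]}}

```text
t: 5.15
tcp_pos: [0.6123, 0.0625, 0.0368]
tool_rot: [0.77, 0.638, -0.002, -0.003]
force: [-7.6, 2.7, 11.9]
finger_gap: 0.276
gripper_force: 41.5
```

```bash
python3 -c "
from h import *
rel(.6770,.0440,.0364,-6.9)"
```

```text
t 5.15 tcp [0.6123 0.0625 0.0368] yaw -10.72 tilt [-0.0073  0.0011 -1.    ] F [-7.6  2.7 11.9] gap 0.276
shift [-0.0062  0.0671 -0.0001] turn -3.82
```

Request:
{"name": "step_arm", "arguments": {"commands": [-0.001,0.01,0,0,0,-0.6,-0.002,0.02,0,0,0,-1.2,-0.003,0.03,0,0,0,-1.8,-0.004,0.04,0,0,0,-2.4,-0.005,0.05,0,0,0,-3,-0.006,0.06,0,0,0,-3.6,-0.006,0.066,0,0,0,-3.9,-0.006,0.066,0,0,0,-3.9,-0.006,0.066,0,0,0,-3.9,-0.006,0.066,0,0,0,-3.9]}}

```text
t: 6.15
tcp_pos: [0.6768, 0.044, 0.0367]
tool_rot: [0.748, 0.664, -0.002, -0.002]
force: [-5.2, 0.4, 7.8]
finger_gap: 0.276
gripper_force: 41.2
```

```bash
python3 -c "
from h import *
rel(.6770,.0440,.0364,-6.9)
snap('wrist','w2');snap('scene','sc2')"
```

```text
t 6.15 tcp [0.6768 0.044  0.0367] yaw -6.83 tilt [-5.2e-03  5.0e-04 -1.0e+00] F [-5.2  0.4  7.8] gap 0.276
shift [-0.      0.0002  0.0003] turn 0.07
```

View pics/sc2.png

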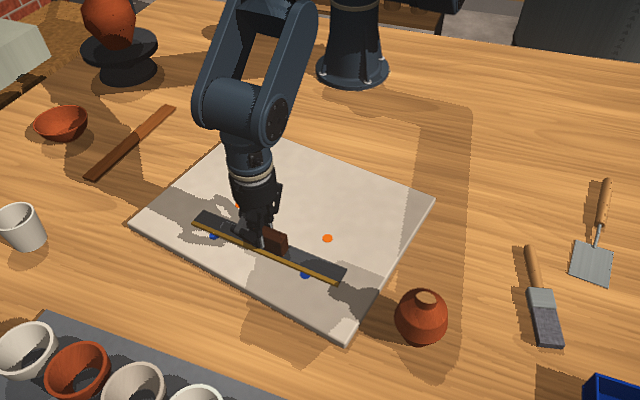

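The scene view shows the brass edge crossing both blue marks, near (213,237) and (305,275), and the vase unmoved. I'll release and rise.

Request:
{"name": "step_arm", "arguments": {"commands": [0,0,0,0,0,0,0,0,0,0,0,0,0,0,0,0,0,0,0,0,0,0,0,0,0,0,0,0,0,0,0,0,0,0,0,0,0,0,0,0,0,0,0,0,0,0,0,0,0,0,0,0,0,0,0,0,0,0,0,0], "jaw": 100}}

```text
t: 7.25
tcp_pos: [0.6792, 0.0435, 0.0363]
tool_rot: [0.748, 0.663, 0.0, 0.0]
force: [0.4, -0.5, -1.2]
finger_gap: 0.995
gripper_force: 0.0
```

Request:
{"name": "step_arm", "arguments": {"commands": [0,0,-0.008,0,0,0,0,0,-0.02,0,0,0,0,0,-0.035,0,0,0,0,0,-0.05,0,0,0,0,0,-0.07,0,0,0,0,0,-0.09,0,0,0,0,0,-0.11,0,0,0,0,0,-0.12,0,0,0,0,0,-0.12,0,0,0,0,0,-0.12,0,0,0]}}

```text
t: 8.25
tcp_pos: [0.6788, 0.0435, 0.1564]
tool_rot: [0.748, 0.663, -0.0, -0.0]
force: [0.1, 0.0, 0.4]
finger_gap: 1.0
gripper_force: 0.0
```

```bash
python3 -c "
from h import *
rel(.6770,.0440,.0364,-6.9)
snap('wrist','w3')"
```

```text
t 8.25 tcp [0.6788 0.0435 0.1564] yaw -6.87 tilt [-2.e-04  0.e+00 -1.e+00] F [0.1 0.  0.4] gap 1.0
shift [ 0.0003 -0.0019  0.12  ] turn 0.03
```

View pics/w3.png

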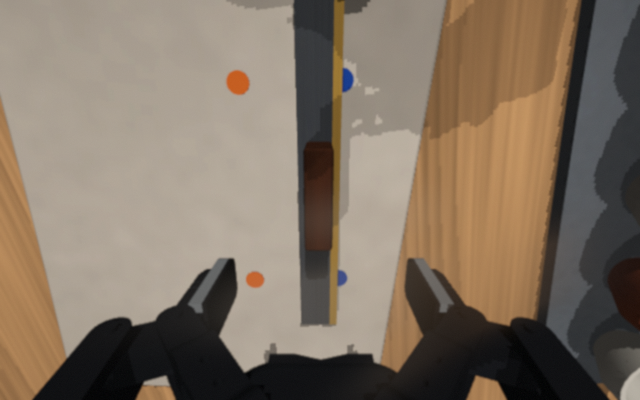

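The wrist view shows half of each blue mark, at (347,80) and (341,278), beyond the brass edge. The edge therefore runs through both centres, and both marks are within the blade's length.

```bash
python3 -c "
from station import manip
print(manip.sign_off())"
```

```text
the job is handed in; nothing more can be done
None
```

The straightedge lies flat on the slab with its brass edge across both blue marks, the vase was not touched, and the job was handed in at about 8.3 s; sign-off returned no verdict.

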